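# Rack the dry lower impression trays for the steriliser

### The job

The impression trays on the drying stand are dry. Lift the two horseshoe-shaped lower trays up off their hooks and stand each one on edge, handle up, fully down in an empty slot of the steriliser rack; then fold the rack's hinged hold-down frame fully down over the trays. Leave the two upper trays (the ones with a palate plate) hanging, leave the trays already in the rack standing there, and do not disturb the other things on the bench.

Things in the scene. Friction and masses are not known exactly. Their poses are not given: they have to be found in the camera images.
- stand: Fixed drying stand of dark wire over a white drip tray (140 x 330 mm, 14 mm high); it may be left or right on the bench. Origin: centre of its underside. At x = +60 mm run a cross rail (10 mm thick, 208 mm high) and, at y = +-155 mm, its two posts. Four hooks on the rail, at y = -120, -40, 40 and 120 mm, point along -x; one tray hangs on each
- hook_row (a point): Middle of the row of hooks (axes as the stand's): level with the wire centre of the hooks' seats, 192 mm above the bench. The hooks are 5 mm wire; past the seat the tip rises 45 degrees, ending 18 mm towards -x of this point, its top 13 mm above it. A tray comes off when raised 10 to 21 mm and then drawn 25 mm or more along -x
- lower_a_mid (a point): Lower impression tray on a hook: steel horseshoe, open in the middle, 64 wide (y), 56 long, 16 thick (x), 108 mm long with its handle, 40-85 g. Point: mid-length, 54 mm above the two heels; z up to the handle, -x the way the hook points. Flat handle 20 wide (y), 5 thick (x), from z = -4 to 54 mm, with the hook's slot (11 wide) from z = 22 to 48; beside the handle nothing rises above z = 2 mm
- lower_b_mid (a point): The second lower tray, the same as lower_a, hanging on another hook; the same point and axes. While a tray hangs this point is 146 mm above the bench
- upper_a_mid (a point): Upper impression tray hanging on another hook, to be left there: 72 mm wide, 56 mm long, a plate fills the middle of its horseshoe; handle, point and axes as on lower_a
- upper_b_mid (a point): A second upper tray, the same as upper_a, hanging on the remaining hook, to be left there; point and axes as on lower_a
- rack: Fixed steriliser rack of steel wire on a white base, 250 (x) x 106 (y) mm, left or right on the bench. Origin: centre of its underside. Five slots along its x axis, centres at x = -60, -30, 0, 30, 60 mm; each 26 mm wide (x) between wire dividers 56 mm high, and 89 mm long (y) between side wires 32 mm high. Two slots are already taken
- slot_row (a point): On the rack's floor, at the centre of its middle slot, 6 mm above the bench, axes as the rack's. A tray in a slot stands on this floor on its heels, its thickness along x and its middle point 54 mm above this
- frame (a joint): Hinge of the rack's hold-down frame, rad: 0 = fully down over the trays, growing as it opens; at the start 1.75 to 1.95, leaning back past upright. Hinge line along the rack's y at x = -100, 66 mm above the bench. Two 5 mm wires at y = +-26 mm, 205 mm long, pass either side of the handles and end in a cross bar. Stiff: it stays where left; about 1 N at the bar moves it. No latch
- frame_bar (a point): Middle of the hold-down frame's cross bar (6 mm thick, 80 mm long, 205 mm from the hinge line): the place to push. With the frame fully down it is at x = +105 mm of the rack, 66 mm above the bench
- racked_a_mid (a point): A lower tray like lower_a already standing in one of the rack's slots, to be left; same point and axes (the handle's top is 114 mm above the bench)
- racked_b_mid (a point): An upper tray like upper_a already standing in another slot of the rack, to be left; same point and axes
- bottle: White plastic bottle, 52 mm diameter, 165 mm high, standing between the stand and the rack; origin at the centre of its underside
- cast: Orange stone dental model, about 70 x 64 x 33 mm, on the bench in front of (-x) the stand; origin at its underside
- bowl: Black rubber mixing bowl, 110 mm across, 65 mm high, behind (+x) the stand; origin at the centre of its underside
- knife: Wax knife with a wooden handle, 175 mm long, 12 mm thick, lying beside the rack; origin under its middle
Things that resemble listed ones, but are neither listed nor needed, are in the scene too. Leave any blue look-alike of the part that bears lower_b_mid alone.

How it is judged:
On the way, in this order (a step that is already met when the one before it is completed fails the run):
1. both lower trays stand on edge, handle up, down in slots of the rack while the hold-down frame is still open (z of each of lower_a_mid, lower_b_mid in the frame of rack below 0.068 m and x of lower_a_mid in the frame of rack between -0.074 and 0.074 m and y of lower_a_mid in the frame of rack between -0.02 and 0.02 m and angle between each of lower_a_mid, lower_b_mid's own z axis and vertical below 0.35 rad and x of lower_b_mid in the frame of rack between -0.074 and 0.074 m and y of lower_b_mid in the frame of rack between -0.02 and 0.02 m and value of joint frame above 1 rad), for 0.2 s.
2. the hold-down frame is fully down (value of joint frame below 0.07 rad), for 0.2 s.
At the end, for the whole second after the job is handed in: Both lower trays stand in rack slots, handle up: middle point under 68 mm above the rack's origin, leaning under 0.35 rad; the frame is down to under 0.07 rad; the trays that were in the rack still stand in it; both upper trays still hang (within 50 mm of the start) (z of each of lower_a_mid, lower_b_mid, racked_a_mid, racked_b_mid in the frame of rack below 0.068 m and x of lower_a_mid in the frame of rack between -0.074 and 0.074 m and y of lower_a_mid in the frame of rack between -0.02 and 0.02 m and angle between each of lower_a_mid, lower_b_mid, racked_a_mid, racked_b_mid's own z axis and vertical below 0.35 rad and x of lower_b_mid in the frame of rack between -0.074 and 0.074 m and y of lower_b_mid in the frame of rack between -0.02 and 0.02 m and x of racked_a_mid in the frame of rack between -0.074 and 0.074 m and y of racked_a_mid in the frame of rack between -0.02 and 0.02 m and x of racked_b_mid in the frame of rack between -0.074 and 0.074 m and y of racked_b_mid in the frame of rack between -0.02 and 0.02 m and distance of each of upper_a_mid, upper_b_mid from where it was at the start of the episode below 0.05 m and value of joint frame below 0.07 rad); the robot touches nothing.
It fails at once if an upper tray is knocked off its hook or dragged more than 50 mm (distance of any of upper_a_mid, upper_b_mid from where it was at the start of the episode above 0.05 m).
It fails at once if a tray already in the rack is moved more than 40 mm (distance of any of racked_a_mid, racked_b_mid from where it was at the start of the episode above 0.04 m).
It fails at once if the bottle, cast, bowl or knife is moved more than 40 mm, or the bottle tipped (distance of any of bottle, cast, bowl, knife from where it was at the start of the episode above 0.04 m or angle between bottle's own z axis and vertical above 0.5 rad).
It also fails if it takes over 72 s, if anything falls off the work surface, if the arm or the gripper's body presses on something with over 40 N, if the wrist force passes 120 N, or if a joint passes its speed limit or range.

### The arm

A 7-joint arm with a two-finger parallel gripper is mounted at the origin on the work surface. World frame = base frame: x ahead of the robot, y to its left, z up, the work surface at z = 0. Lengths are in m, angles in rad, forces in N, time in s.
With the tool pointing down it reaches from about 0.35 to 0.9 m from the base axis. Payload 7.2 kg.
Tool frame: the origin (TCP) lies at the very end of the fingers, on their centre line; the grasp point (between the pads) lies 19 mm behind it; z points along the fingers, y is the line along which they close (so a half turn about z gives the same grasp; the last joint's range is limited). The gripper opens to 85 mm and grips with 20 to 120 N. Pads are 22 mm wide; open, the fingers measure 114 mm over their backs; the gripper's body (76 mm by 85 mm) begins 54 mm behind the grasp point. The pads swing forward as they close: fully open they stand 13 mm farther back than shut.
Start: joints at [-1.212, 0.411, -0.013, 1.596, 0.006, 1.134, -0.082], TCP at [0.259, 0.569, 0.231] pointing down, gripper open.
Joint ranges: [-2.95, 2.95], [-0.29, 1.99], [-1.47, 1.44], [0.14, 2.54], [-1.03, 4.17], [0.13, 1.85], [-2.86, 2.86]. Speed limits (rad/s): [2.39, 2.39, 3.01, 3.01, 3.14, 3.14, 3.14].

### API

Orientations are given as a unit quaternion [w, x, y, z].
In Python, from workcell import r gives the robot as it stands. The module is installed in compiled form; this text tells all that it offers.
- The arm moves only by the tool servo_tool, never from a script. Its argument "commands" is text: rows parted by semicolons, each of 7 numbers parted by spaces: the closure in counts, from 0 (fully open) to 255 (shut), then the shift along the tool's x, y, z in cm, then the turn, a rotation vector about the tool's x, y, z in rad. A call has 1 to 12 rows; each row is the pose to reach, as a shift and turn from the pose commanded when the call began, along the tool's axes at that moment; what a row does not reach only later rows make up. A row lasts 1/12 s, in which the tool goes at most 41.7 mm and 7.16 degrees, less where a joint would pass 70% of its speed; a pose out of reach is approached as far as the arm can. A call with a gripper value outside its range is refused whole. The fingers move at their own pace and stop on an object; the grip force is fixed at half the most. Time passes only in rows, so rows that repeat a pose let the fingers close. It gives the time, the measured TCP pose, the force, the opening and the grip force at its end, in the units of the state.
- r.state(): the state, without advancing time (a new reading comes with each control period).
- r.camera(name): name is "scene" or "top" or "wrist"; returns the picture (400x640x3 uint8, blue, green, red); there is no depth.
- r.camera_info(name): a dict with "fovy" (degrees; the focal length in pixels is half the picture's height over the tangent of half this angle, whatever the lens; pixels are square), "cx", "cy" (the principal point, pixels), "D" ([k1, k2, p1, p2, k3] as OpenCV has them; the pictures are not rectified), "cam_to_world" (4x4, takes a point from camera to world coordinates); the wrist camera has in their place "T_tool_cam" (4x4, takes a point from camera to tool coordinates, whose origin is the TCP and whose axes are the flange's). Camera axes: x right, y down, z forward; pixel columns grow to the right and rows downward; lengths in m; the calibration is good to about 2 mm. A picture is of the moment at which its call begins: read the wrist's pose just before it. camera_info takes no time and is no camera call.
- r.sign_off(): hands the job in; it is judged then, once.
The state is a dict: "clock": time; "qpos": joint angles; "joint_vel": joint speeds; "tau": joint torques, N m; "tcp_pos": TCP position; "orientation": TCP orientation; "ft_force": force on the tool from outside, world axes, zero at the start; "ft_torque": the same for the moment, N m; "width": finger opening in m; "grip_force": force on a finger pad.
Only numpy, scipy, OpenCV 4.12 (cv2) and the standard library are available. Lean on these libraries where they do the work, as an engineer would, in place of code of your own. Each camera call takes 0.05 s, during which the arm holds its last target. There are 200 camera calls.

## Working session

There is one attempt and no reset: what is moved stays moved. The work goes in short steps, Python scripts to look and compute and a tool call to move; the robot and the scene stay as the last step left them, time stands still between calls to the robot, and variables do not carry over. Pictures are saved under pics/ and viewed, at most 10 in all, crops included, and the job is handed in when it is done.

Besides the shell and the picture viewer there is one more tool, called after "Emit:" as name(argument=value, ...) on one line, values as JSON. servo_tool: Moves the arm, as the interface text tells. Its arguments: {"type":"object","properties":{"commands":{"type":"string"}},"required":["commands"]}

```bash
mkdir -p pics; python3 - <<'E'
from workcell import r
import cv2,numpy as np
s=r.state();print(s['clock'],s['tcp_pos'],s['orientation'],s['width'])
for n in("scene","top"):
    im=r.camera(n);cv2.imwrite(f"pics/{n}0.png",im);i=r.camera_info(n);print(n,i)
print(r.camera_info("wrist"))
E
```

```text
0.0 [0.25855165 0.56847724 0.23043729] [-1.00511207e-04  2.11732380e-01  9.77327361e-01 -7.86831354e-04] 0.08508885417553906
scene {'fovy': 53.83708052732371, 'cx': 319.38638743950935, 'cy': 200.45983859433133, 'D': array([-0.06280772,  0.        ,  0.        ,  0.        ,  0.        ]), 'cam_to_world': array([[-0.71688539,  0.54382146, -0.43627235,  0.92578066],
       [ 0.69701098,  0.57325996, -0.43075366,  0.3937318 ],
       [ 0.01584439, -0.61288762, -0.79001122,  0.83327823],
       [ 0.        ,  0.        ,  0.        ,  1.        ]])}
top {'fovy': 51.84460725902679, 'cx': 325.15714998848034, 'cy': 199.85019836620845, 'D': array([0.03143135, 0.        , 0.        , 0.        , 0.        ]), 'cam_to_world': array([[ 0.02352847, -0.98518389,  0.1698797 ,  0.32446927],
       [-0.99971618, -0.02255104,  0.00768116, -0.00222993],
       [-0.00373639, -0.17001222, -0.98543487,  1.21448232],
       [ 0.        ,  0.        ,  0.        ,  1.        ]])}
{'fovy': 58.9444380508011, 'cx': 328.6027588041375, 'cy': 193.2287264526564, 'D': array([-0.04682601,  0.        ,  0.        ,  0.        ,  0.        ]), 'T_tool_cam': array([[ 9.72232568e-06, -9.63820333e-01, -2.66552744e-01,
         6.77244901e-02],
       [ 9.99999913e-01,  1.20551895e-04, -3.99425799e-04,
         3.99617073e-04],
       [ 4.17108145e-04, -2.66552717e-01,  9.63820250e-01,
        -1.42669698e-01],
       [ 0.00000000e+00,  0.00000000e+00,  0.00000000e+00,
         1.00000000e+00]])}
```

View pics/scene0.png

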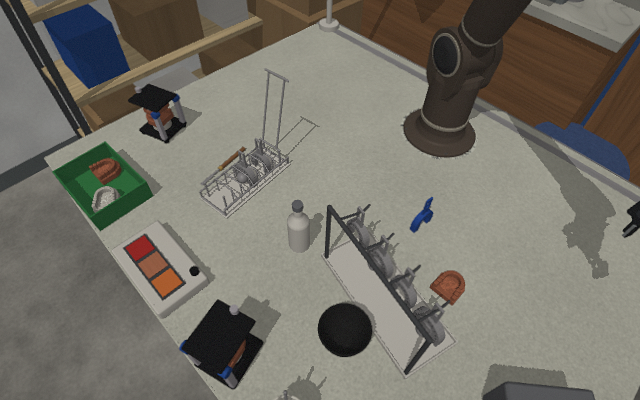

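View pics/top0.png

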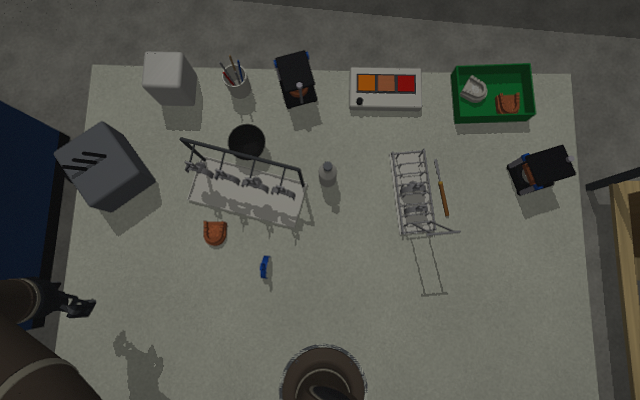

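```bash
python3 - <<'E'
import cv2,numpy as np
def comp(n,a,b,out):
    im=cv2.imread(f"pics/{n}0.png");C=np.zeros((600,800,3),np.uint8);x=0
    for (x0,y0,x1,y1,k) in(a,b):
        c=cv2.resize(im[y0:y1,x0:x1],None,fx=k,fy=k,interpolation=cv2.INTER_CUBIC);c=np.clip(c*1.3,0,255)
        C[:c.shape[0],x:x+c.shape[1]]=c[:, :800-x];x+=c.shape[1]
    cv2.imwrite(out,C)
comp("scene",(320,195,460,385,3),(195,60,320,220,3),"pics/c1.png")
comp("top",(175,130,312,235,3.5),(385,145,462,300,3.8),"pics/c2.png")
E
```

```text
(no output)
```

View pics/c1.png

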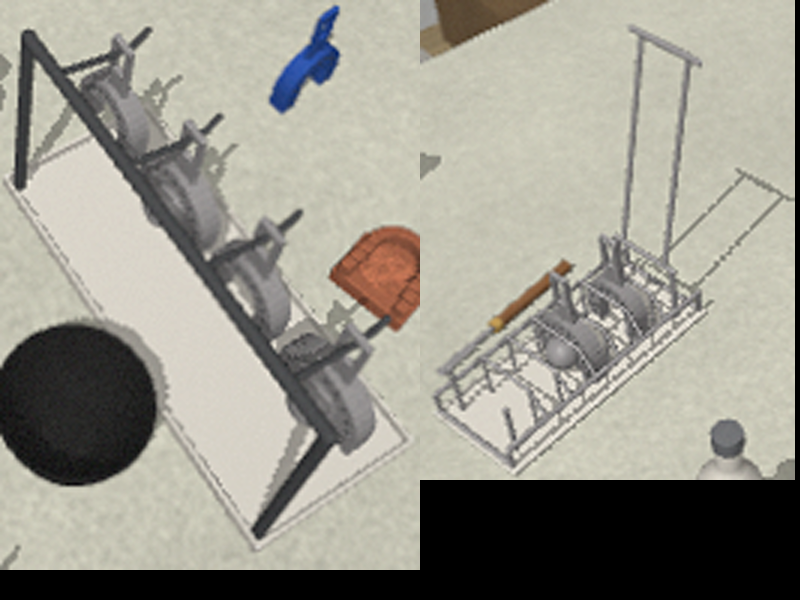

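View pics/c2.png

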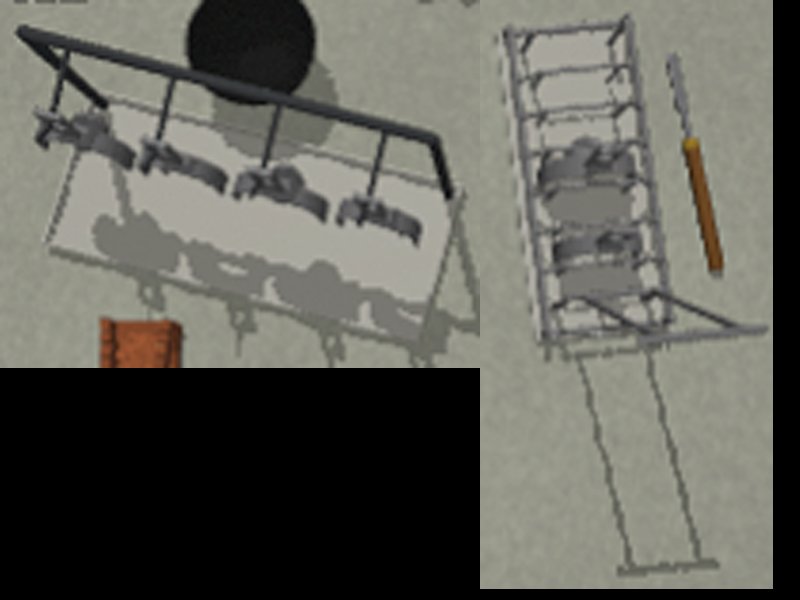

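```bash
cat > h.py <<'E'
import cv2,numpy as np
from workcell import r
from scipy.spatial.transform import Rotation as R
def T_tool(s):
    T=np.eye(4);w,x,y,z=s['orientation'];T[:3,:3]=R.from_quat([x,y,z,w]).as_matrix();T[:3,3]=s['tcp_pos'];return T
def cam(n,s=None):
    i=r.camera_info(n);f=200/np.tan(np.radians(i['fovy']/2))
    K=np.array([[f,0,i['cx']],[0,f,i['cy']],[0,0,1]])
    T=i['cam_to_world'] if n!='wrist' else T_tool(s)@i['T_tool_cam']
    return K,i['D'],T
def rays(c,px):
    K,D,T=c;u=cv2.undistortPoints(np.array(px,float).reshape(-1,1,2),K,D).reshape(-1,2)
    d=np.c_[u,np.ones(len(u))]@T[:3,:3].T;return T[:3,3],d/np.linalg.norm(d,axis=1)[:,None]
def onz(c,px,z):
    o,d=rays(c,px);return o+d*((z-o[2])/d[:,2])[:,None]
def tri(c1,p1,c2,p2):
    o1,d1=rays(c1,p1);o2,d2=rays(c2,p2);out=[]
    for a,b in zip(d1,d2):
        t=np.linalg.lstsq(np.c_[a,-b],o2-o1,rcond=None)[0];P,Q=o1+t[0]*a,o2+t[1]*b
        out.append(np.r_[(P+Q)/2,np.linalg.norm(P-Q)])
    return np.array(out)
def proj(c,P):
    K,D,T=c;Ti=np.linalg.inv(T);rv=cv2.Rodrigues(Ti[:3,:3])[0]
    return cv2.projectPoints(np.array(P,float).reshape(-1,1,3),rv,Ti[:3,3],K,D)[0].reshape(-1,2)
E
python3 - <<'E'
from h import *
np.set_printoptions(precision=3,suppress=True)
t=cam('top');s=cam('scene')
print('rail top',onz(t,[(181.3,139.4),(299.9,169.1)],.204),'scene',onz(s,[(330,207.7),(430.7,340)],.204))
print('tray top',onz(t,[(189.3,200),(296.4,228.6),(306.4,184.3)],.014),'scene br,fr?,bl',onz(s,[(406,377.3),(456,341.7),(323.3,255)],.014))
print('handles scene',onz(s,[(360.7,209),(385,237.7),(410,267.7),(439,306.7)],.2))
print('rack scene base',onz(s,[(226.7,216.7),(200.7,194),(290.7,162.7)],.006))
print('rack top',onz(t,[(402.8,235.8),(435.7,233.2),(391.2,152.4),(425.1,149)],.03))
print('rack handles',onz(s,[(241.7,154),(257.7,140.7)],.114))
print('bar',tri(t,[(427.2,233.9),(460.7,231.3)],s,[(288.3,81),(265.7,69.3)]))
E
```

```text
rail top [[0.647 0.376 0.204]
 [0.576 0.071 0.204]] scene [[0.576 0.078 0.204]
 [0.646 0.378 0.204]]
tray top [[0.522 0.408 0.014]
 [0.444 0.089 0.014]
 [0.577 0.064 0.014]] scene br,fr?,bl [[0.658 0.383 0.014]
 [0.527 0.413 0.014]
 [0.581 0.071 0.014]]
handles scene [[0.531 0.121 0.2  ]
 [0.548 0.199 0.2  ]
 [0.564 0.272 0.2  ]
 [0.588 0.353 0.2  ]]
rack scene base [[ 0.679 -0.184  0.006]
 [ 0.685 -0.293  0.006]
 [ 0.433 -0.212  0.006]]
rack top [[ 0.429 -0.218  0.03 ]
 [ 0.439 -0.313  0.03 ]
 [ 0.676 -0.186  0.03 ]
 [ 0.689 -0.287  0.03 ]]
rack handles [[ 0.568 -0.242  0.114]
 [ 0.508 -0.252  0.114]]
bar [[ 0.413 -0.23   0.264  0.003]
 [ 0.421 -0.307  0.263  0.004]]
```

Emit:
servo_tool(commands="0 -4 -2 -6 0 0 -0.1; 0 -8 -4 -10 0 0 -0.19; 0 -38.2 -18.8 -13 0 0 -0.19; 0 -38.2 -18.8 -13 0 0 -0.19; 0 -38.2 -18.8 -13 0 0 -0.19; 0 -38.2 -18.8 -13 0 0 -0.19; 0 -38.2 -18.8 -13 0 0 -0.19; 0 -38.2 -18.8 -13 0 0 -0.19; 0 -38.2 -18.8 -13 0 0 -0.19; 0 -38.2 -18.8 -13 0 0 -0.19; 0 -38.2 -18.8 -13 0 0 -0.19; 0 -38.2 -18.8 -13 0 0 -0.19")

```text
clock: 1.1
tcp_pos: [0.5338, 0.2311, 0.3625]
orientation: [0.002, 0.124, 0.992, -0.001]
ft_force: [-0.0, -0.2, -0.8]
width: 0.0854
grip_force: 0.0
```

```bash
python3 - <<'E'
from h import *
s=r.state();print(s['clock'],s['tcp_pos'],s['orientation'],s['ft_force'])
im=r.camera('wrist');cv2.imwrite('pics/w1.png',im)
print(proj(cam('wrist',s),[(.565,.277,.2),(.528,.121,.2)]))
E
```

```text
1.1 [0.5338271  0.23107946 0.3625271 ] [ 0.00214921  0.12364145  0.99232371 -0.00135016] [-0.00362714 -0.21031637 -0.82944012]
[[386.80085344 194.82387148]
 [208.94980843 197.25945887]]
```

View pics/w1.png

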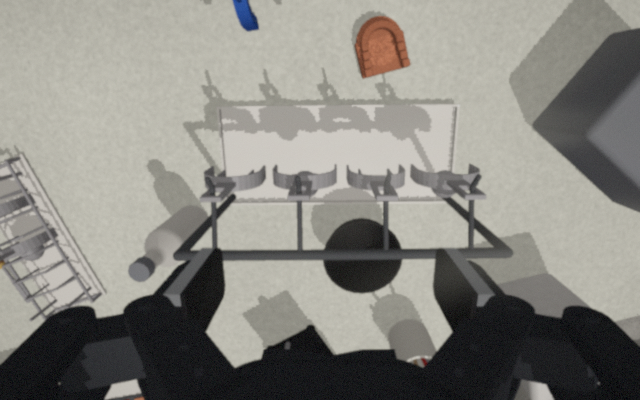

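```bash
python3 - <<'E'
from h import *
s=r.state();c=cam('wrist',s)
im=cv2.imread('pics/w1.png')
cv2.imwrite('pics/w1c.png',cv2.resize(im[155:265,195:495],None,fx=2.6,fy=2.6,interpolation=cv2.INTER_CUBIC))
P=onz(c,[(219,195),(301,195),(386,194),(471,193)],.2);print(P)
d=P[3]-P[0];print(np.degrees(np.arctan2(d[0],d[1])),np.linalg.norm(d),T_tool(s))
E
```

```text
[[0.52599951 0.13427816 0.2       ]
 [0.54390416 0.20586809 0.2       ]
 [0.56145299 0.2798304  0.2       ]
 [0.57916407 0.35444429 0.2       ]]
13.575602556629176 0.22649413663719278 [[-0.96998322  0.24316403  0.00195029  0.53185873]
 [ 0.24316085  0.96998443 -0.00173472  0.23421078]
 [-0.00231358 -0.00120842 -0.99999659  0.36181053]
 [ 0.          0.          0.          1.        ]]
```

View pics/w1c.png

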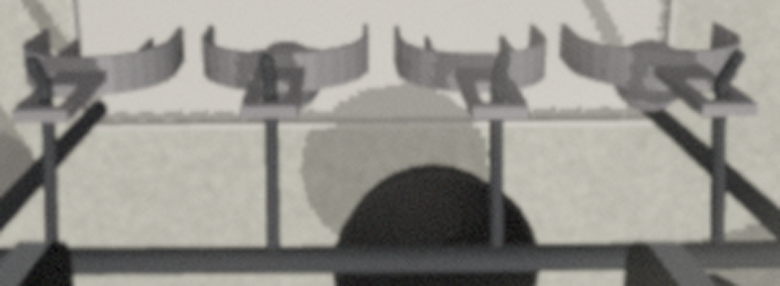

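```bash
python3 - <<'E'
from h import *
s=r.state();s2=dict(s)
s2['tcp_pos']=[.5338,.2311,.3625];s2['orientation']=[.00215,.12364,.99232,-.00135]
for q in(s,s2):
    P=onz(cam('wrist',q),[(212.3,196.5),(300,196.5),(384.2,196.2),(472.7,195.4)],.2);print(P)
    d=P[3]-P[0];print(np.degrees(np.arctan2(d[0],d[1])),np.linalg.norm(d))
    for p in P: print((T_tool(s)[:3,:3].T@(p-s['tcp_pos'])*100).round(2))
print(s['tcp_pos'],s['joint_vel'].max() if hasattr(s['joint_vel'],'max') else s['joint_vel'])
E
```

```text
[[0.525855   0.12791311 0.2       ]
 [0.54503409 0.20463077 0.2       ]
 [0.56306798 0.27785209 0.2       ]
 [0.58177746 0.35564403 0.2       ]]
13.796768890030082 0.23449668025809803
[ -1.96 -10.44  16.2 ]
[-1.96 -2.53 16.19]
[-1.93  5.01 16.18]
[-1.85 13.01 16.17]
[[0.52803904 0.12423819 0.2       ]
 [0.54742748 0.20113358 0.2       ]
 [0.56565156 0.27449005 0.2       ]
 [0.58455245 0.3523885  0.2       ]]
13.912286041946686 0.2350453842276608
[ -2.27 -10.74  16.2 ]
[-2.28 -2.81 16.19]
[-2.26  4.75 16.18]
[-2.2  12.76 16.17]
[0.53185873 0.23421078 0.36181053] 0.029229888556545014
```

Emit:
servo_tool(commands="80 -2.75 4.2 3 0 0 0; 80 -2.75 4.2 6 0 0 0; 80 -2.75 4.2 10 0 0 0; 80 -2.75 4.2 14 0 0 0; 80 -2.75 4.2 14 0 0 0; 80 -2.75 4.2 14 0 0 0; 80 -2.75 4.2 14 0 0 0; 80 -2.75 4.2 14 0 0 0")

```text
clock: 1.82
tcp_pos: [0.5665, 0.275, 0.2246]
orientation: [0.002, 0.118, 0.993, 0.001]
ft_force: [-0.3, -0.3, 0.2]
width: 0.0589
grip_force: 0.0
```

```bash
python3 - <<'E'
from h import *
s=r.state();print(s['clock'],s['tcp_pos'],s['orientation'],s['ft_force'],s['width'])
im=r.camera('wrist');cv2.imwrite('pics/w2.png',im)
E
```

```text
1.8167 [0.56653426 0.27497576 0.22456399] [0.00185911 0.11803313 0.99300681 0.00148393] [-0.32575048 -0.30034426  0.15086162] 0.05894573077420416
```

View pics/w2.png

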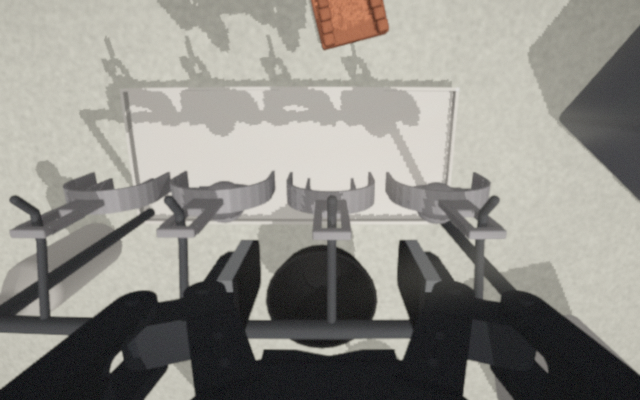

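```bash
python3 - <<'E'
from h import *
s=r.state();s['tcp_pos']=np.array([.56653426,.27497576,.22456399]);s['orientation']=[.00185911,.11803313,.99300681,.00148393]
P=onz(cam('wrist',s),[(28,230),(180,232),(332,232),(482,231)],.2);print(P)
for p in P: print((T_tool(s)[:3,:3].T@(p-s['tcp_pos'])*100).round(2))
print(r.state()['tcp_pos'])
E
```

```text
[[0.52831537 0.12286236 0.2       ]
 [0.54802301 0.20200792 0.2       ]
 [0.5660952  0.27731769 0.2       ]
 [0.58380534 0.35189488 0.2       ]]
[  0.16 -15.69   2.4 ]
[ 0.1  -7.54  2.43]
[0.11 0.21 2.46]
[0.13 7.87 2.48]
[0.56650376 0.27484944 0.22448189]
```

Emit:
servo_tool(commands="80 0.1 0.2 2 0 0 0; 80 0.1 0.2 4 0 0 0; 80 0.1 0.2 6 0 0 0; 80 0.1 0.2 6 0 0 0; 80 0.1 0.2 6 0 0 0; 255 0.1 0.2 6 0 0 0; 255 0.1 0.2 6 0 0 0; 255 0.1 0.2 6 0 0 0; 255 0.1 0.2 6 0 0 0; 255 0.1 0.2 6 0 0 0; 255 0.1 0.2 6 0 0 0")

```text
clock: 2.78
tcp_pos: [0.5655, 0.2766, 0.1627]
orientation: [0.001, 0.118, 0.993, 0.001]
ft_force: [-0.8, -0.4, 6.6]
width: 0.0191
grip_force: 58.3
```

Emit:
servo_tool(commands="255 0 0 -0.6 0 0 0; 255 0 0 -1.2 0 0 0; 255 0 0 -1.7 0 0 0; 255 0 0 -1.7 0 0 0; 255 0 0 -1.7 0 0 0")

```text
clock: 3.2
tcp_pos: [0.5649, 0.2763, 0.1787]
orientation: [0.0, 0.118, 0.993, 0.0]
ft_force: [0.4, -0.2, -0.4]
width: 0.0187
grip_force: 58.5
```

Emit:
servo_tool(commands="255 1.5 0 0 0 0 0; 255 3 0 0 0 0 0; 255 5 0 0 0 0 0; 255 7 0 0 0 0 0; 255 7 0 -4 0 0 0; 255 7 0 -8 0 0 0; 255 7 0 -8 0 0 0; 255 7 0 -8 0 0 0; 255 7 0 -8 0 0 0")

```text
clock: 3.95
tcp_pos: [0.4964, 0.2925, 0.2579]
orientation: [-0.0, 0.118, 0.993, -0.0]
ft_force: [-0.2, -0.6, -0.8]
width: 0.0189
grip_force: 58.7
```

```bash
python3 - <<'E'
from h import *
s=r.state();print(s['clock'],s['tcp_pos'],s['orientation'],s['ft_force'],s['width'])
cv2.imwrite('pics/w3.png',r.camera('wrist'));cv2.imwrite('pics/scene3.png',r.camera('scene'))
print(T_tool(s))
E
```

```text
3.95 [0.49641426 0.29247292 0.25785103] [-1.41915961e-04  1.18124775e-01  9.92998747e-01 -7.43757022e-05] [-0.21847716 -0.55509579 -0.76555304] 0.018878162572775203
[[-9.72093035e-01  2.34595486e-01 -2.99415969e-04  4.96414256e-01]
 [ 2.34595528e-01  9.72093064e-01 -1.14182376e-04  2.92472918e-01]
 [ 2.64273517e-04 -1.81237540e-04 -9.99999949e-01  2.57851034e-01]
 [ 0.00000000e+00  0.00000000e+00  0.00000000e+00  1.00000000e+00]]
```

Emit:
servo_tool(commands="255 1 0 -4 0 0 0; 255 -1.2 -24.6 -5 0 0 -0.1; 255 -1.2 -24.6 -5 0 0 -0.2; 255 -1.2 -24.6 -5 0 0 -0.35; 255 -1.2 -24.6 -5 0 0 -0.35; 255 -1.2 -24.6 -5 0 0 -0.35; 255 -1.2 -24.6 -5 0 0 -0.35; 255 -1.2 -24.6 -5 0 0 -0.35; 255 -1.2 -24.6 -5 0 0 -0.35")

```text
clock: 4.8
tcp_pos: [0.4501, 0.0484, 0.3076]
orientation: [-0.001, -0.054, 0.999, -0.0]
ft_force: [-0.0, -0.0, -0.3]
width: 0.0188
grip_force: 58.9
```

Emit:
servo_tool(commands="255 -17.6 -31 0 0 0 0; 255 -17.6 -31 0 0 0 0; 255 -17.6 -31 0 0 0 0; 255 -17.6 -31 0 0 0 0; 255 -17.6 -31 0 0 0 0; 255 -17.6 -31 0 0 0 0; 255 -17.6 -31 0 0 0 0; 255 -17.6 -31 0 0 0 0; 255 -17.6 -31 0 0 0 0; 255 -17.6 -31 0 0 0 0; 255 -17.6 -31 0 0 0 0; 255 -17.6 -31 0 0 0 0")

```text
clock: 5.8
tcp_pos: [0.6609, -0.2354, 0.3064]
orientation: [-0.001, -0.057, 0.998, 0.001]
ft_force: [1.4, 0.4, -0.4]
width: 0.0191
grip_force: 59.0
```

```bash
python3 - <<'E'
from h import *
s=r.state();print(s['clock'],repr(s['tcp_pos']),s['orientation'],s['ft_force'],s['width'],s['qpos'])
im=r.camera('wrist');cv2.imwrite('pics/w4.png',im)
cv2.imwrite('pics/w4b.png',cv2.resize(im,(800,500),interpolation=cv2.INTER_CUBIC))
E
```

```text
5.8 array([ 0.66086842, -0.23541712,  0.30643794]) [-1.13824245e-03 -5.74592001e-02  9.98346820e-01  8.78996549e-04] [ 1.40353976  0.39696037 -0.3897663 ] 0.019081031321544102 [ 0.01269504  0.52462445  0.42822991  1.29756953 -0.21464216  1.36695802
  2.11943915]
```

View pics/w4b.png

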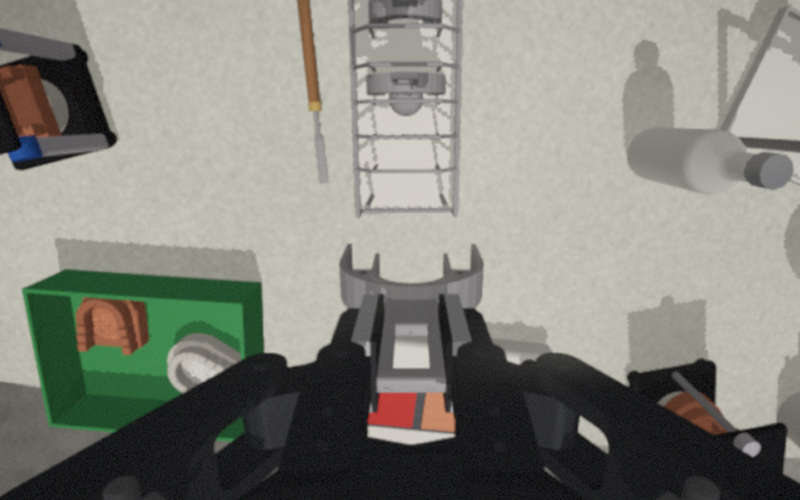

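```bash
python3 - <<'E'
from h import *
s=r.state();s['tcp_pos']=np.array([ 0.66086842, -0.23541712,  0.30643794]);s['orientation']=[-1.13824245e-03,-5.74592001e-02,9.98346820e-01,8.78996549e-04]
c=cam('wrist',s)
for z in(.056,.062):
  px=[(408,169),(408,135),(408,100),(407,66),(407,28)]
  P=onz(c,np.array(px)/1.25,z);print(P[:,:2].round(4).tolist(), ((P[0]-P[4])[:2]).round(4), np.degrees(np.arctan2(*(P[0]-P[4])[[1,0]])))
P=onz(c,np.array([(358,211),(457,211),(361,169),(458,169),(356,100),(460,100)])/1.25,.032);print(P.round(4))
# row angle
d=P[1]-P[0];print(np.degrees(np.arctan2(-d[0],d[1])))
# predicted pixels by earlier pose
u=np.array([np.cos(.115),np.sin(.115),0]);o=np.array([.558,-.252,0])
print(proj(c,[o+u*x+[0,0,.056] for x in(.075,.045,.015,-.015,-.045)])*1.25)
print(r.state()['tcp_pos'])
E
```

```text
[[0.6354, -0.24], [0.6062, -0.2433], [0.5773, -0.2466], [0.5501, -0.2505], [0.5206, -0.2539]] [0.1148 0.0139] 6.912569494655609
[[0.6348, -0.24], [0.6061, -0.2433], [0.5775, -0.2465], [0.5508, -0.2504], [0.5217, -0.2537]] [0.113  0.0137] 6.912569494655608
[[ 0.6832 -0.283   0.032 ]
 [ 0.6723 -0.1885  0.032 ]
 [ 0.6429 -0.2836  0.032 ]
 [ 0.6325 -0.1932  0.032 ]
 [ 0.5815 -0.2935  0.032 ]
 [ 0.5708 -0.2001  0.032 ]]
6.566621101517781
[[404.5135164  165.29182761]
 [404.39348882 130.37130741]
 [404.27290342  94.17959524]
 [404.15230488  56.7233733 ]
 [404.03236476  18.0250007 ]]
[ 0.66077083 -0.23514155  0.30717392]
```

```bash
python3 - <<'E'
from h import *
s=r.state();s['tcp_pos']=np.array([ 0.66086842, -0.23541712,  0.30643794]);s['orientation']=[-1.13824245e-03,-5.74592001e-02,9.98346820e-01,8.78996549e-04]
c=cam('wrist',s);T=T_tool(s)
def tl(px,dz): P=onz(c,np.array(px)/1.25,T[2,3]+dz);return ((P-T[:3,3])@T[:3,:3]*1000).round(1)
print(tl([(410,283),(410,308)],-.0147));print(tl([(410,378),(410,390)],.0373))
print(tl([(350,245),(475,245),(358,300),(465,300)],-.0707), )
im=cv2.imread('pics/w4.png');cv2.imwrite('pics/w4c.png',cv2.resize(im[150:320,230:430],None,fx=3.5,fy=3.5,interpolation=cv2.INTER_CUBIC))
E
```

```text
[[ 7.7  0.1 14.7]
 [-2.6  0.1 14.7]]
[[ -0.1   0.2 -37.3]
 [ -3.8   0.2 -37.3]]
[[  6.7 -30.1  70.7]
 [  6.7  32.7  70.8]
 [-23.  -27.   70.6]
 [-23.   28.6  70.7]]
```

View pics/w4c.png

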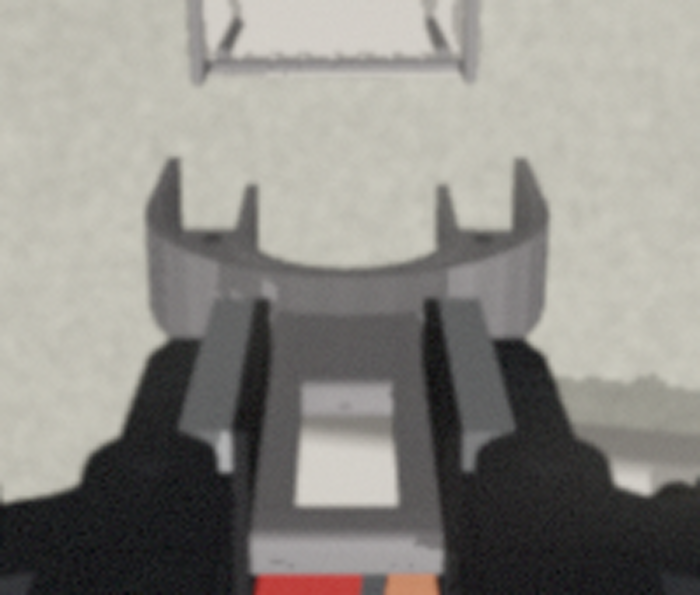

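Emit:
servo_tool(commands="255 4.1 -0.3 0 0 0 -0.01; 255 4.1 -0.3 4 0 0 -0.01; 255 4.1 -0.3 8 0 0 -0.01; 255 4.1 -0.3 12 0 0 -0.01; 255 4.1 -0.3 14.5 0 0 -0.01; 255 4.1 -0.3 14.5 0 0 -0.01; 255 4.1 -0.3 14.5 0 0 -0.01; 255 4.1 -0.3 14.5 0 0 -0.01; 255 4.1 -0.3 14.5 0 0 -0.01")

```text
clock: 6.6
tcp_pos: [0.6217, -0.2452, 0.1662]
orientation: [0.002, -0.062, 0.998, -0.001]
ft_force: [-0.2, -0.7, 0.7]
width: 0.0185
grip_force: 59.0
```

```bash
python3 - <<'E'
from h import *
s=r.state();print(s['clock'],s['tcp_pos'],s['orientation'],s['ft_force'],s['width'])
im=r.camera('wrist');cv2.imwrite('pics/w5.png',im);cv2.imwrite('pics/scene5.png',r.camera('scene'))
cv2.imwrite('pics/w5c.png',cv2.resize(im[0:330,180:480],None,fx=1.8,fy=1.8,interpolation=cv2.INTER_CUBIC))
c=cam('wrist',s)
o=np.array([.5625,-.2490,0]);u=np.array([np.cos(.118),np.sin(.118),0])
print(proj(c,[o+u*x+[0,0,.056] for x in(.075,.045,.015)]))
E
```

```text
6.6 [ 0.62165816 -0.2452256   0.166226  ] [ 2.07404657e-03 -6.18579124e-02  9.98082580e-01 -6.78023496e-04] [-0.24197418 -0.69130145  0.65522694] 0.018537905904123308
[[332.47618462 209.85098456]
 [332.83657784 170.72732868]
 [333.21449613 129.15069129]]
```

View pics/w5c.png

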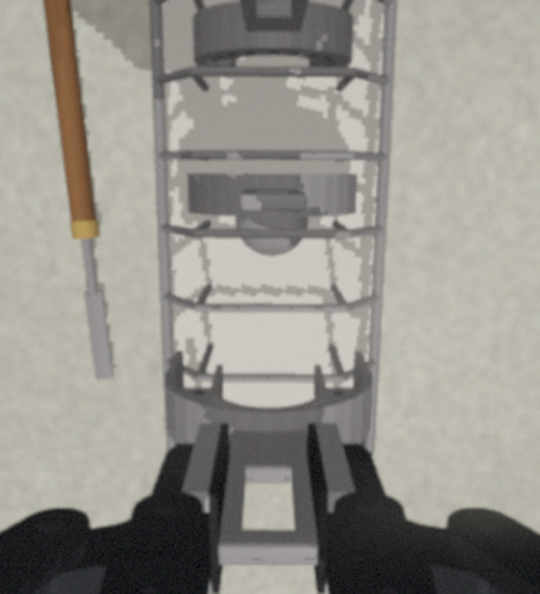

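Emit:
servo_tool(commands="255 0 0 0 0 0 0; 255 0 0 0 0 0 0; 255 0 0 0 0 0 0")

```text
clock: 6.95
tcp_pos: [0.6203, -0.2451, 0.1638]
orientation: [0.0, -0.062, 0.998, -0.0]
ft_force: [-0.2, -0.9, -1.1]
width: 0.0191
grip_force: 59.0
```

Emit:
servo_tool(commands="255 0.05 0.15 2 0 0 0; 255 0.05 0.15 4 0 0 0; 255 0.05 0.15 5.5 0 0 0; 255 0.05 0.15 6.5 0 0 0; 255 0.05 0.15 7 0 0 0; 255 0.05 0.15 7 0 0 0; 255 0.05 0.15 7 0 0 0; 255 0.05 0.15 7 0 0 0")

```text
clock: 7.62
tcp_pos: [0.6201, -0.244, 0.0943]
orientation: [0.001, -0.061, 0.998, -0.0]
ft_force: [0.7, -0.6, -0.9]
width: 0.0186
grip_force: 59.0
```

No contact force; heels are between the dividers. Last part down, gently.

Emit:
servo_tool(commands="255 0 0 0.5 0 0 0; 255 0 0 1 0 0 0; 255 0 0 1.4 0 0 0; 255 0 0 1.6 0 0 0; 255 0 0 1.6 0 0 0; 255 0 0 1.6 0 0 0; 255 0 0 1.6 0 0 0")

```text
clock: 8.2
tcp_pos: [0.6194, -0.2436, 0.0772]
orientation: [-0.0, -0.062, 0.998, 0.0]
ft_force: [-0.6, 0.3, -1.6]
width: 0.0191
grip_force: 59.2
```

Emit:
servo_tool(commands="255 0 0 0.1 0 0 0; 90 0 0 0.1 0 0 0; 90 0 0 0.1 0 0 0; 90 0 0 0.1 0 0 0; 90 0 0 0.1 0 0 0; 90 0 0 0.1 0 0 0; 90 0 0 -4 0 0 0; 90 0 0 -8 0 0 0; 90 0 0 -12 0 0 0; 90 0 0 -16 0 0 0; 90 0 0 -20 0 0 0; 90 0 0 -22 0 0 0")

```text
clock: 9.2
tcp_pos: [0.6205, -0.2445, 0.3032]
orientation: [0.003, -0.061, 0.998, -0.001]
ft_force: [1.2, -0.5, 0.5]
width: 0.0557
grip_force: 0.0
```

```bash
python3 - <<'E'
from h import *
s=r.state();print(s['clock'],s['tcp_pos'],s['orientation'],s['ft_force'],s['width'])
im=r.camera('scene');cv2.imwrite('pics/scene6.png',im)
a=cv2.imread('pics/scene0.png')
d=cv2.absdiff(im,cv2.imread('pics/scene5.png')).max(2)
# handle top of new tray predicted: pixel and diff vs initial
c=cam('scene');o=np.array([.5612,-.2503,0]);u=np.array([np.cos(.118),np.sin(.118),0]);v=np.array([-u[1],u[0],0])
mask=(cv2.absdiff(im,a).max(2)>35).astype(np.uint8)
p=proj(c,[o+.06*u+[0,0,.06],o+.06*u+[0,0,.114],o+[0,0,.114],o-.06*u+[0,0,.114],o+.06*u+.032*v+[0,0,.006],o+.06*u-.032*v+[0,0,.006]]);print(p)
n,l,st,ce=cv2.connectedComponentsWithStats(mask)
for i in range(1,n):
    if st[i,4]>25: print(st[i],ce[i].round(1))
E
```

```text
9.2 [ 0.62054194 -0.24452241  0.30315048] [ 0.00309717 -0.06141907  0.99810658 -0.00116439] [ 1.2321301  -0.54729349  0.54371826] 0.055651617729617006
[[227.82074058 178.46036261]
 [224.22034167 164.20758804]
 [241.66373328 150.98624368]
 [258.17422871 138.51119951]
 [239.39023009 197.53235028]
 [223.11119002 185.77728862]]
[ 164    0   65  110 3051] [199.6  57.2]
[438   0  31  28 572] [450.8  12.4]
[494   0  38  12 252] [515.4   3.7]
[472   3  46  36 638] [496.8  20.9]
[457  22  13  20  54] [464.4  35.1]
[444  33  11   6  30] [449.   35.5]
[450  40  10  35  86] [456.6  56.8]
[474  45  16  33  60] [480.5  59.3]
[493  53   9  18  49] [496.7  62.1]
[ 278   77  150   79 3214] [342.4 107.2]
[476  98  25  14 119] [486.4 106. ]
[ 509  115  107  164 4401] [575.6 199.9]
[264 129  14  18 141] [270.6 137. ]
[219 164  23  34 236] [230.3 182.9]
[622 201  18  37 371] [632.5 220.2]
[404 268   9   7  34] [407.8 271. ]
[393 274  10   5  28] [397.4 276. ]
[391 274  26  35 378] [406.9 289.8]
```

Emit:
servo_tool(commands="90 4.5 37.4 -1 0 0 0.1; 90 4.5 37.4 -1 0 0 0.2; 90 4.5 37.4 -1 0 0 0.3; 90 4.5 37.4 -1 0 0 0.36; 90 4.5 37.4 -1 0 0 0.36; 90 4.5 37.4 -1 0 0 0.36; 90 4.5 37.4 -1 0 0 0.36; 90 4.5 37.4 -1 0 0 0.36; 90 4.5 37.4 -1 0 0 0.36; 90 4.5 37.4 -1 0 0 0.36; 90 4.5 37.4 -1 0 0 0.36; 90 4.5 37.4 -1 0 0 0.36")

```text
clock: 10.25
tcp_pos: [0.5287, 0.1217, 0.307]
orientation: [-0.0, 0.118, 0.993, -0.0]
ft_force: [0.9, -0.7, 0.4]
width: 0.0553
grip_force: 0.0
```

Emit:
servo_tool(commands="90 0 0 3 0 0 0; 90 0 0 6 0 0 0; 90 0 0 8 0 0 0; 90 0 0 8 0 0 0; 90 0 0 8 0 0 0; 90 0 0 8 0 0 0; 90 0 0 8 0 0 0")

```text
clock: 10.83
tcp_pos: [0.53, 0.1215, 0.229]
orientation: [0.001, 0.119, 0.993, 0.001]
ft_force: [0.9, -0.4, 0.5]
width: 0.0557
grip_force: 0.0
```

```bash
python3 - <<'E'
from h import *
s=r.state();print(s['clock'],s['tcp_pos'],s['orientation'],s['ft_force'],s['width'])
im=r.camera('wrist');cv2.imwrite('pics/w7.png',im)
c=cam('wrist',s)
print(proj(c,[(.5283,.1225,.2),(.5479,.2020,.2)]))
# patch similarity: find where w2's handle (centre 332,232) shows now
t=cv2.imread('pics/w2.png')[212:242,308:356]
res=cv2.matchTemplate(im,t,cv2.TM_CCOEFF_NORMED)
for _ in range(3):
    _,m,_,l=cv2.minMaxLoc(res);p=(l[0]+24,l[1]+20);P=onz(c,[p],.2)[0]
    print(m,p,P,((P-s['tcp_pos'])@T_tool(s)[:3,:3]*100).round(2));res[max(0,l[1]-15):l[1]+15,max(0,l[0]-15):l[0]+15]=-1
E
```

```text
10.8333 [0.53000509 0.12151043 0.22896766] [1.21682069e-03 1.18724698e-01 9.92926306e-01 5.62013643e-04] [ 0.91454154 -0.4418988   0.48747668] 0.05574275481266669
[[328.89094732 227.21709894]
 [485.59345843 227.38477508]]
0.8906705975532532 (328, 228) [0.52861151 0.12195012 0.2       ] [0.15 0.01 2.9 ]
0.6248733997344971 (543, 36) [0.46091936 0.24001737 0.2       ] [9.51 9.88 2.89]
0.5937239527702332 (286, 27) [0.43068036 0.12633695 0.2       ] [ 9.77 -1.88  2.87]
```

Emit:
servo_tool(commands="90 0.1 0 2 0 0 0; 90 0.1 0 4 0 0 0; 90 0.1 0 6 0 0 0; 90 0.1 0 6.6 0 0 0; 90 0.1 0 6.6 0 0 0; 90 0.1 0 6.6 0 0 0; 255 0.1 0 6.6 0 0 0; 255 0.1 0 6.6 0 0 0; 255 0.1 0 6.6 0 0 0; 255 0.1 0 6.6 0 0 0; 255 0.1 0 6.6 0 0 0")

```text
clock: 11.8
tcp_pos: [0.5286, 0.1227, 0.1623]
orientation: [0.001, 0.118, 0.993, 0.001]
ft_force: [-0.0, 0.9, 5.2]
width: 0.0188
grip_force: 58.5
```

Emit:
servo_tool(commands="255 0 0 -0.6 0 0 0; 255 0 0 -1.2 0 0 0; 255 0 0 -1.7 0 0 0; 255 0 0 -1.7 0 0 0; 255 0 0 -1.7 0 0 0; 255 1.5 0 -1.7 0 0 0; 255 3 0 -1.7 0 0 0; 255 5 0 -1.7 0 0 0; 255 7 0 -1.7 0 0 0; 255 7 0 -1.7 0 0 0; 255 7 0 -5 0 0 0; 255 7 0 -9 0 0 0")

```text
clock: 12.8
tcp_pos: [0.4579, 0.138, 0.2498]
orientation: [-0.002, 0.118, 0.993, -0.002]
ft_force: [1.6, 1.2, -1.1]
width: 0.0189
grip_force: 58.7
```

Emit:
servo_tool(commands="255 0 -1 -4 0 0 0; 255 -3 -7 -6 0 0 -0.1; 255 -21.7 -34.5 -6 0 0 -0.2; 255 -21.7 -34.5 -6 0 0 -0.3; 255 -21.7 -34.5 -6 0 0 -0.36; 255 -21.7 -34.5 -6 0 0 -0.36; 255 -21.7 -34.5 -6 0 0 -0.36; 255 -21.7 -34.5 -6 0 0 -0.36; 255 -21.7 -34.5 -6 0 0 -0.36; 255 -21.7 -34.5 -6 0 0 -0.36; 255 -21.7 -34.5 -6 0 0 -0.36; 255 -21.7 -34.5 -6 0 0 -0.36")

```text
clock: 13.8
tcp_pos: [0.5895, -0.2559, 0.3104]
orientation: [-0.001, -0.058, 0.998, -0.003]
ft_force: [-1.2, -0.3, -0.5]
width: 0.0192
grip_force: 58.9
```

Emit:
servo_tool(commands="255 0 0 0 0 0 0; 255 0 0 0 0 0 0; 255 0 0 0 0 0 0; 255 0 0 0 0 0 0")

```text
clock: 14.13
tcp_pos: [0.5901, -0.246, 0.3114]
orientation: [0.0, -0.063, 0.998, 0.0]
ft_force: [0.1, 0.0, -0.8]
width: 0.0188
grip_force: 58.9
```

Emit:
servo_tool(commands="255 0 -0.1 4 0 0 0; 255 0 -0.1 8 0 0 0; 255 0 -0.1 12 0 0 0; 255 0 -0.1 14 0 0 0; 255 0 -0.1 14.5 0 0 0; 255 0 -0.1 14.5 0 0 0; 255 0 -0.1 14.5 0 0 0; 255 0 -0.1 16.5 0 0 0; 255 0 -0.1 18.5 0 0 0; 255 0 -0.1 20.5 0 0 0; 255 0 -0.1 21.5 0 0 0; 255 0 -0.1 21.5 0 0 0")

```text
clock: 15.13
tcp_pos: [0.5899, -0.2482, 0.096]
orientation: [-0.0, -0.062, 0.998, 0.0]
ft_force: [-1.2, -0.3, -0.5]
width: 0.0187
grip_force: 58.9
```

Emit:
servo_tool(commands="255 0 0 0 0 0 0; 255 0 0 0 0 0 0; 255 0 0 0.5 0 0 0; 255 0 0 1 0 0 0; 255 0 0 1.5 0 0 0; 255 0 0 1.8 0 0 0; 255 0 0 1.8 0 0 0; 255 0 0 1.8 0 0 0; 255 0 0 1.8 0 0 0")

```text
clock: 15.88
tcp_pos: [0.59, -0.2488, 0.0783]
orientation: [-0.0, -0.062, 0.998, -0.0]
ft_force: [0.4, -0.8, -1.5]
width: 0.019
grip_force: 58.9
```

Emit:
servo_tool(commands="255 0 0 0.15 0 0 0; 90 0 0 0.15 0 0 0; 90 0 0 0.15 0 0 0; 90 0 0 0.15 0 0 0; 90 0 0 0.15 0 0 0; 90 0 0 -3 0 0 0; 90 0 0 -7 0 0 0; 90 0 0 -11 0 0 0; 90 0 0 -15 0 0 0; 255 0 0 -19 0 0 0; 255 0 0 -23 0 0 0; 255 0 0 -26 0 0 0")

```text
clock: 16.88
tcp_pos: [0.5901, -0.2491, 0.3424]
orientation: [0.002, -0.061, 0.998, -0.001]
ft_force: [0.9, -1.4, -0.5]
width: 0.0197
grip_force: 0.0
```

Emit:
servo_tool(commands="255 4 0 0 0 0 0; 255 8 0 0 0 0 0; 255 12 0 0 0 0 0; 255 16 0 0 0 0 0; 255 21 0.2 0 0 0 0; 255 21 0.2 0 0 0 0; 255 21 0.2 0 0 0 0; 255 21 0.2 0 0 0 0; 255 21 0.2 0 0 0 0")

```text
clock: 17.63
tcp_pos: [0.3826, -0.272, 0.3385]
orientation: [0.0, -0.062, 0.998, -0.0]
ft_force: [0.5, 0.1, -0.1]
width: 0.0001
grip_force: 0.0
```

```bash
python3 - <<'E'
from h import *
s=r.state();print(s['clock'],s['tcp_pos'],s['orientation'],s['ft_force'],s['width'],s['qpos'].round(2) if hasattr(s['qpos'],'round') else s['qpos'])
im=r.camera('scene');cv2.imwrite('pics/scene8.png',im)
c=cam('scene');o=np.array([.5612,-.2503,0]);u=np.array([np.cos(.118),np.sin(.118),0]);v=np.array([-u[1],u[0],0])
for n in('scene0','scene6'):
    mask=(cv2.absdiff(im,cv2.imread(f'pics/{n}.png')).max(2)>35).astype(np.uint8)
    k,l,st,ce=cv2.connectedComponentsWithStats(mask);print(n)
    for i in range(1,k):
        if st[i,4]>25 and 190<ce[i][0]<300 and 60<ce[i][1]<220: print(st[i],ce[i].round(1))
for x in(.06,.03): print(proj(c,[o+x*u+[0,0,.114],o+x*u+.032*v+[0,0,.006]]).round(1))
p=o-.1*u+.205*(np.cos(1.79)*u+np.sin(1.79)*np.array([0,0,1]))+[0,0,.066];print(p,proj(c,[p-.04*v,p+.04*v]))
E
```

```text
17.6333 [ 0.38256367 -0.27199485  0.3384823 ] [ 3.78765421e-04 -6.22257748e-02  9.98062019e-01 -1.26859913e-04] [ 0.4671833   0.09847156 -0.06146584] 9.230242997713872e-05 [-0.1   0.04  0.64  1.83 -0.02  1.28  2.25]
scene0
[231 156   6   9  31] [233.2 160.2]
[219 164  31  34 320] [232.3 182.3]
scene6
[264 129  14  18 141] [270.7 136.9]
[231 156   6  10  31] [233.2 160.4]
[229 170   6   9  27] [231.5 173.5]
[241 182   9   8  35] [245.6 185.5]
[[224.2 164.2]
 [239.4 197.5]]
[[233.1 157.5]
 [247.4 190.8]]
[ 0.41762764 -0.26732061  0.26609454] [[264.38976381  68.37293567]
 [288.38831942  80.68444587]]
```

Emit:
servo_tool(commands="255 0 0 4 0 0 0; 255 0 0 8 0 0 0; 255 0 0 9.8 0 0 0; 255 0 0 9.8 0 0 0; 255 -2 0 9.6 0 0 0; 255 -3 0 9.5 0 0 0; 255 -4 0 9.4 0 0 0; 255 -5 0 9.3 0 0 0; 255 -6.6 0 9.3 0 0 0; 255 -6.6 0 9.3 0 0 0")

```text
clock: 18.52
tcp_pos: [0.4501, -0.2634, 0.2458]
orientation: [0.001, -0.063, 0.998, -0.0]
ft_force: [0.5, 0.7, -0.5]
width: 0.0001
grip_force: 0.0
```

Emit:
servo_tool(commands="255 -1.5 0 0.1 0 0 0; 255 -3 0 0.3 0 0 0; 255 -4.5 0 0.6 0 0 0; 255 -5.5 0 0.8 0 0 0; 255 -7 0 1.5 0 0 0; 255 -8.5 0 2.1 0 0 0; 255 -10 0 2.8 0 0 0; 255 -11.1 0 3.3 0 0 0; 255 -12.5 0 4.3 0 0 0; 255 -14 0 5.6 0 0 0; 255 -15 0 6.5 0 0 0; 255 -15 0 6.5 0 0 0")

```text
clock: 19.52
tcp_pos: [0.5964, -0.2444, 0.178]
orientation: [-0.001, -0.063, 0.998, 0.001]
ft_force: [-1.5, 0.4, -0.9]
width: 0.0001
grip_force: 0.0
```

```bash
python3 - <<'E'
from h import *
s=r.state();print(s['clock'],s['tcp_pos'],s['orientation'],s['ft_force'])
im=r.camera('scene');cv2.imwrite('pics/scene9.png',im);cv2.imwrite('pics/top9.png',r.camera('top'))
c=cam('scene');o=np.array([.5612,-.2503,0]);u=np.array([np.cos(.118),np.sin(.118),0]);v=np.array([-u[1],u[0],0])
# best theta: darkness/contrast along the wires and bar against local sides, gray level profile
bg=cv2.imread('pics/scene0.png')
d=cv2.absdiff(im,bg).max(2).astype(float)
z=np.array([0,0,1])
for th in np.arange(0,1.9,.05):
    e=np.cos(th)*u+np.sin(th)*z;b=o-.1*u+.066*z+.205*e
    pts=[b+k*v for k in np.linspace(-.04,.04,25)]+[o-.1*u+.066*z+q*e+y*v for y in(-.026,.026) for q in np.linspace(.1,.2,20)]
    p=proj(c,pts).round().astype(int);print(round(th,2),round(np.mean(d[p[:25,1],p[:25,0]]>25),2),round(np.mean(d[p[25:,1],p[25:,0]]>25),2),end=' | ')
E
```

```text
19.5167 [ 0.59640747 -0.24435672  0.17796012] [-1.27137079e-03 -6.25930125e-02  9.98038159e-01  5.75062162e-04] [-1.48631362  0.43225793 -0.88185808]
0.0 0.0 0.38 | 0.05 0.0 0.3 | 0.1 0.12 0.32 | 0.15 0.16 0.28 | 0.2 0.12 0.22 | 0.25 0.12 0.12 | 0.3 0.08 0.1 | 0.35 0.0 0.05 | 0.4 0.08 0.18 | 0.45 0.16 0.08 | 0.5 0.0 0.1 | 0.55 0.0 0.18 | 0.6 0.0 0.28 | 0.65 0.0 0.2 | 0.7 0.12 0.32 | 0.75 0.96 1.0 | 0.8 0.8 0.35 | 0.85 0.92 0.65 | 0.9 0.92 0.48 | 0.95 0.96 0.48 | 1.0 1.0 0.5 | 1.05 0.6 0.42 | 1.1 0.44 0.3 | 1.15 0.28 0.1 | 1.2 0.24 0.1 | 1.25 0.16 0.08 | 1.3 0.0 0.1 | 1.35 0.0 0.08 | 1.4 0.04 0.1 | 1.45 0.08 0.1 | 1.5 0.12 0.05 | 1.55 0.12 0.0 | 1.6 0.12 0.0 | 1.65 0.08 0.0 | 1.7 0.16 0.0 | 1.75 0.44 0.5 | 1.8 0.96 0.98 | 1.85 0.0 0.12 |
```

Emit:
servo_tool(commands="255 1 0 -2 0 0 0; 255 1 0 -6 0 0 0; 255 1 0 -6 0 0 0; 255 -2.4 0 -6 0 0 0; 255 -2.4 0 -6 0 0 0; 255 -2.5 0 -4.5 0 0 0; 255 -2.7 0 -3 0 0 0; 255 -3.1 0 -2 0 0 0; 255 -3.5 0 -0.7 0 0 0; 255 -4.3 0 1.1 0 0 0; 255 -5 0 2.5 0 0 0; 255 -5.5 0 3.9 0 0 0")

```text
clock: 20.62
tcp_pos: [0.6619, -0.2383, 0.1475]
orientation: [0.012, -0.064, 0.998, -0.003]
ft_force: [26.6, 1.1, 12.5]
width: -0.0004
grip_force: 13.1
```

Emit:
servo_tool(commands="255 -0.4 0 1.4 0 0 0; 255 -0.9 0 2.9 0 0 0; 255 -1.1 0 4 0 0 0; 255 -1.2 0 5 0 0 0; 255 -1.3 0 6 0 0 0; 255 -1.4 0 6.7 0 0 0; 255 -1.4 0 7.1 0 0 0; 255 -1.4 0 7.3 0 0 0; 255 -1.4 0 7.3 0 0 0; 255 -1.4 0 7.3 0 0 0")

```text
clock: 21.45
tcp_pos: [0.6642, -0.2376, 0.069]
orientation: [0.0, -0.061, 0.998, -0.0]
ft_force: [2.4, 2.0, 2.9]
width: 0.0
grip_force: 1.7
```

Emit:
servo_tool(commands="255 0 0 0.2 0 0 0; 255 0 0 0.4 0 0 0; 255 0 0 0.5 0 0 0; 255 0 0 0.5 0 0 0; 255 0 0 0.5 0 0 0; 255 0 0 0.5 0 0 0")

```text
clock: 21.95
tcp_pos: [0.6645, -0.2378, 0.0678]
orientation: [0.001, -0.061, 0.998, 0.0]
ft_force: [-7.8, 6.2, 28.2]
width: -0.0001
grip_force: 14.0
```

Firmly against the stop (28 N at z = 0.068, the bar top's fully-down height). Retreat and check.

Emit:
servo_tool(commands="255 0 0 -1 0 0 0; 255 0 0 -4 0 0 0; 255 0 0 -8 0 0 0; 255 0 0 -12 0 0 0; 255 0 0 -16 0 0 0; 255 0 0 -20 0 0 0; 255 0 0 -20 0 0 0; 255 0 0 -20 0 0 0; 255 0 0 -20 0 0 0")

```text
clock: 22.7
tcp_pos: [0.6633, -0.2376, 0.2629]
orientation: [-0.0, -0.061, 0.998, 0.0]
ft_force: [-0.1, 0.6, -0.7]
width: -0.0004
grip_force: 0.0
```

```bash
python3 - <<'E'
from h import *
s=r.state();print(s['clock'],s['tcp_pos'],s['ft_force'])
im=r.camera('scene');cv2.imwrite('pics/scene10.png',im)
c=cam('scene');o=np.array([.5612,-.2503,0]);u=np.array([np.cos(.118),np.sin(.118),0]);v=np.array([-u[1],u[0],0]);z=np.array([0,0,1])
d=cv2.absdiff(im,cv2.imread('pics/scene8.png')).max(2)
for th in np.arange(-.06,.3,.03):
    e=np.cos(th)*u+np.sin(th)*z;b=o-.1*u+.066*z+.205*e
    p=proj(c,[b+k*v for k in np.linspace(-.04,.04,25)]).round().astype(int);print(round(th,2),d[p[:,1],p[:,0]].mean().round(1),im[p[:,1],p[:,0]].mean().round(1))
mask=(d>35).astype(np.uint8);k,l,st,ce=cv2.connectedComponentsWithStats(mask)
for i in range(1,k):
    if st[i,4]>20 and 120<ce[i][0]<470 and ce[i][1]>60: print(st[i],ce[i].round(1))
# handles still where predicted (template vs. before folding)
a=cv2.imread('pics/scene8.png')
for x in(.06,.03,0,-.06):
    q=proj(c,[o+x*u+.105*z])[0].round().astype(int);t=a[q[1]-6:q[1]+6,q[0]-6:q[0]+6]
    m=cv2.minMaxLoc(cv2.matchTemplate(im[q[1]-12:q[1]+12,q[0]-12:q[0]+12],t,cv2.TM_CCOEFF_NORMED));print(x,m[1],np.array(m[3])-6)
E
```

```text
22.7 [ 0.66329992 -0.23761815  0.26292256] [-0.12956164  0.60193495 -0.71570192]
-0.06 25.2 124.7
-0.03 27.7 123.5
0.0 25.4 111.4
0.03 20.8 118.1
0.06 22.6 121.9
0.09 11.8 124.2
0.12 6.9 123.1
0.15 7.6 114.9
0.18 8.6 124.3
0.21 6.0 118.1
0.24 8.4 128.4
0.27 7.3 131.8
[ 150   38   64   94 2490] [185.4  83.5]
[ 278   60  151   96 4915] [353.1 100.1]
[262  69  27  95 493] [272.3 116.4]
[245 144  11  11  51] [250.2 148.8]
[206 171  17  13  25] [214.9 176.9]
[214 188  19  12  65] [223.3 192.6]
0.06 0.8963525295257568 [0 0]
0.03 0.9075892567634583 [0 0]
0 0.8681759834289551 [0 0]
-0.06 0.7245471477508545 [0 0]
```

```bash
python3 -c "
from workcell import r
print(r.sign_off())"
```

```text
the job is handed in; nothing more can be done
None
```

I handed the job in at about 23 s of the 72 s allowed: both lower trays stand in the rack's two far slots (+60 and +30 mm), the hold-down frame is pressed fully down, the upper trays were not touched, and the final image check showed the trays in the rack in place; the hand-in gave no verdict back.

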